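# Put the whetstone away in the tool chest

## Task

The whetstone has been drying on its end. Take it and lay it down flat on its broad face on the bench and let go of it; then pick it up again from above, lay it flat in the open top drawer of the tool chest, let go, and push the drawer fully shut. Set the stone down gently both times, never letting it drop or topple, and leave the stake, the hammer and the brush where they are.

Things in the scene. Friction and masses are not known exactly. Their poses are not given: they have to be found in the camera images.
- stone: whetstone, a plain grey two-layer bar 30 x 54 x 150 mm, about 0.5 kg, at the start standing on its small end on the bench, on the left or right side. Origin: centre of that end face. Own x: its thickness (30 mm), y: its width (54 mm), z: its length (150 mm, the origin end at 0).
- stone_centre (a point): centre of the whetstone, 75 mm along its z from the origin; axes as the stone's
- chest: low dark wooden tool chest, fixed, 260 deep (x) x 250 wide (y) x 140 mm high, two drawers one above the other whose fronts face its -x, roughly towards the robot. Origin: centre of its underside, on the bench. The front plane of the shut drawers is at x = -130 mm, the underside of its top board 128 mm above the bench. Only the top drawer stands open.
- chest_drawer0 (a joint): how far the top drawer is open, m: 0 fully shut, 0.18 fully out (towards the chest's -x)
- drawer_floor (a point): centre of the inner floor of the top drawer, at its surface, 80 mm above the bench; moves with the drawer; axes as the chest's. The inside reaches 107 mm either way in x and 104 mm in y; side walls rise 38 mm above the floor, the front panel (x = -107 to -128 mm) 48 mm. When shut there are 48 mm of room between floor and top board.
- chest_drawer0_handle (a point): middle of the top drawer's bar handle: a dark steel bar, 11 mm thick and 130 mm long along the chest's y, 35 mm in front of the front panel, 103 mm above the bench; moves with the drawer
- stake: small dark steel anvil stake, waisted, 60 mm wide foot, 100 mm high, 0.9 kg, standing on the bench on the other side from the stone; a bystander. Origin: centre of its foot.
- hammer: hammer, 240 mm long, lying on the bench to the left of the chest; a bystander. Its own x runs along the handle to the head.
- brush: brush, 200 mm long, lying on the bench to the right of the chest; a bystander. Its own x runs along the handle to the bristles.
There are look-alikes about, which are no part of the job. Of the things like the stone, leave any that is black, pink or yellow; of the rest the larger one is meant.

How it is judged (in metres and radians):
On the way, in this order (a step that is already met when the one before it is completed fails the run):
1. the whetstone lies flat on its broad face on the bench, let go (angle between the x axis of stone and the z axis of chest, either way round below 0.12 rad and contact force between the fingers and stone below 0.3 N and linear speed of stone below 0.03 m/s and height (world z) of stone_centre below 0.022 m), for 0.2 s.
2. the whetstone lies flat in the top drawer, let go (angle between the x axis of stone and the z axis of chest, either way round below 0.12 rad and contact force between the fingers and stone below 0.3 N and linear speed of stone below 0.03 m/s and x of stone_centre in the frame of drawer_floor between -0.1075 and 0.1075 m and y of stone_centre in the frame of drawer_floor between -0.104 and 0.104 m and z of stone_centre in the frame of drawer_floor between 0.008 and 0.024 m), for 0.2 s.
At the end, for the whole second after the job is handed in: The top drawer is shut to within 6 mm, and the whetstone lies in it on a broad face (within 7 degrees of flat, its centre within the drawer's inside and 8 to 24 mm above its floor), let go and at rest (all of step 2 and value of joint chest_drawer0 below 0.006 m); the robot touches nothing.
It fails at once if the whetstone drops or topples: while not held it moves faster than 0.5 m/s or turns faster than 6 rad/s (contact force between the fingers and stone below 0.3 N and (linear speed of stone above 0.5 m/s or angular speed of stone above 6 rad/s)).
It fails at once if the stake, hammer or brush is shifted by more than 30 mm (distance of any of stake, hammer, brush from where it was at the start of the episode above 0.03 m).
It also fails if it takes over 72 s, if anything falls off the work surface, if the arm or the gripper's body presses on something with over 40 N, if the wrist force passes 120 N, or if a joint passes its speed limit or range.

## Robot

A 6-joint arm with a two-finger parallel gripper is mounted at the origin on the work surface. World frame = base frame: x ahead of the robot, y to its left, z up, the work surface at z = 0. Lengths are in mm, angles in rad, forces in N, time in s.
With the tool pointing down it reaches from about 300 to 850 mm from the base axis. Payload 4.2 kg.
Tool frame: the origin (TCP) lies on the centre line of the jaws, within the pads' length; the fingertips stand 19 mm ahead of it and the grasp point (between the pads) is the TCP (robot.tip_reach is the distance from the TCP to the fingertips, in mm); z points along the fingers, y is the line along which they close (so a half turn about z gives the same grasp; the last joint's range is limited). The gripper opens to 91 mm and grips with 3 to 60 N. Pads are 32 mm wide; open, the fingers measure 118 mm over their backs; the gripper's body (76 mm by 178 mm) begins 60 mm behind the grasp point.
Start: joints at [1.295, 0.32, 1.565, -0, 1.257, -0.02], TCP at [145.487, 556.304, 232.976] pointing down, gripper open.
Joint ranges: [-3.11, 3.11], [-0.84, 2.01], [0.21, 2.61], [-1.34, 4.49], [0.05, 2.63], [-2.56, 2.56]. Speed limits (rad/s): [2.57, 2.57, 3.14, 3.14, 3.14, 3.14].

## Interface

Orientations are given as a unit quaternion [x, y, z, w].
In Python, from plant import robot gives the robot as it stands.
- The arm moves only by the shell command python3 -m handwheel 'ROWS' [FORCE]. ROWS is JSON, one flat list of numbers, 7 for each row, row after row: the shift along the world's x, y, z in m, then the turn, a rotation vector about the world's x, y, z in rad, then the opening, from -1 (shut) to 1 (fully open). In form: [x, y, z, wx, wy, wz, grip, x, y, z, wx, wy, wz, grip, ...]. A call has 1 to 20 rows; each row shifts and turns the commanded pose from where the row before left it; what a row does not reach is not made up. A row lasts 1/12 s, in which the tool goes at most 41.7 mm and 7.16 degrees, less where a joint would pass 70% of its speed; a pose out of reach is approached as far as the arm can. A call with a gripper value outside its range is refused whole. The fingers move at their own pace and stop on an object; FORCE is the grip in N (left out, the last holds). Time passes only in rows, so rows that do not move let the fingers close. It gives the time, the measured TCP pose, the force, the opening and the grip force at its end, in the units of the state.
- robot.state(): the state, without advancing time (a new reading comes with each control period).
- robot.camera(name): name is "side" or "top"; returns the picture (400x640x3 uint8, red, green, blue); there is no depth.
- robot.camera_info(name): a dict with "fx", "fy", "cx", "cy" (pixels), "D" ([k1, k2, p1, p2, k3] as OpenCV has them; the pictures are not rectified), "R" (3x3) and "t" (3): a world point X has camera coordinates R X + t. Camera axes: x right, y down, z forward; pixel columns grow to the right and rows downward; lengths in mm; the calibration is good to about 2 mm. A picture is of the moment at which its call begins. camera_info takes no time and is no camera call.
- robot.sign_off(): hands the job in; it is judged then, once.
The state is a dict: "time_s": time; "joints": joint angles; "joint_velocities": joint speeds; "effort": joint torques, N m; "tcp_pos": TCP position; "ee_rot": TCP orientation; "ft_force": force on the tool from outside, world axes, zero at the start; "moment": the same for the moment, N m; "width": opening from 0.0 (shut) to 1.0 (fully open); "finger_force": force on a finger pad.
Only numpy, scipy, OpenCV 4.12 (cv2) and the standard library are available. Lean on these libraries where they do the work, as an engineer would, in place of code of your own. Each camera call takes 0.05 s, during which the arm holds its last target. There are 200 camera calls.

## Working session

There is one attempt and no reset: what is moved stays moved. The work goes in short steps, Python scripts to look and compute and a shell command to move; the robot and the scene stay as the last step left them, time stands still between calls to the robot, and variables do not carry over. Pictures are saved under pics/ and viewed, at most 10 in all, crops included, and the job is handed in when it is done.

```bash
mkdir -p pics; ls; python3 - <<'E'
from plant import robot
import cv2
for n in("side","top"):
    cv2.imwrite(f"pics/{n}0.png",robot.camera(n)[:,:,::-1]); i=robot.camera_info(n); print(n,i)
print(robot.state())
E
```

```text
pics
side {'fx': 490.4584683698279, 'fy': 490.4584683698279, 'cx': 322.8838400956048, 'cy': 198.2789887470492, 'D': array([-0.14641873,  0.        ,  0.        ,  0.        ,  0.        ]), 'R': array([[ 0.99003202, -0.14069269, -0.0064935 ],
       [-0.07605423, -0.49523904, -0.86542131],
       [ 0.11854262,  0.85728867, -0.50100278]]), 't': array([-529.61427866,   95.00071267, 1375.26614395])}
top {'fx': 373.6640456964092, 'fy': 373.6640456964092, 'cx': 324.21693485525117, 'cy': 207.6059361780947, 'D': array([0.00826313, 0.        , 0.        , 0.        , 0.        ]), 'R': array([[ 0.01766496, -0.99963456, -0.02046219],
       [-0.99916906, -0.01689751, -0.03709006],
       [ 0.03673074,  0.02110038, -0.99910241]]), 't': array([  -1.7191534 ,  522.15820585, 1313.99610619])}
{'time_s': 0.1, 'joints': array([ 1.29501052e+00,  3.20216955e-01,  1.56551840e+00, -3.63391401e-05,
        1.25739101e+00, -1.99788275e-02]), 'joint_velocities': array([-0.00058412, -0.00335912, -0.00420285,  0.00052503,  0.00205181,
        0.00103429]), 'effort': array([ 7.21403230e-04, -4.13335347e+01, -2.32508951e+01,  7.29528721e-02,
        4.22507711e-02, -7.95153937e-05]), 'tcp_pos': array([145.37801087, 555.90049638, 232.22565285]), 'ee_rot': array([ 1.27549435e-01,  9.91831918e-01, -7.61030667e-04, -9.58997238e-05]), 'ft_force': array([-0.24251997, -0.16890001,  0.36324535]), 'moment': array([-0.00046365, -0.02614586,  0.03528674]), 'finger_force': 0.0, 'width': 0.9989742219711523}
```

View pics/side0.png

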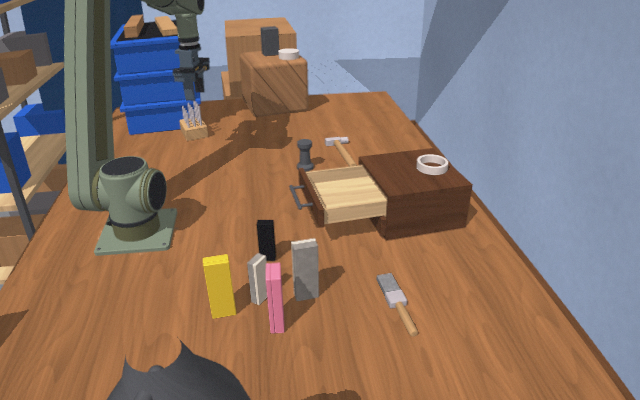

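View pics/top0.png

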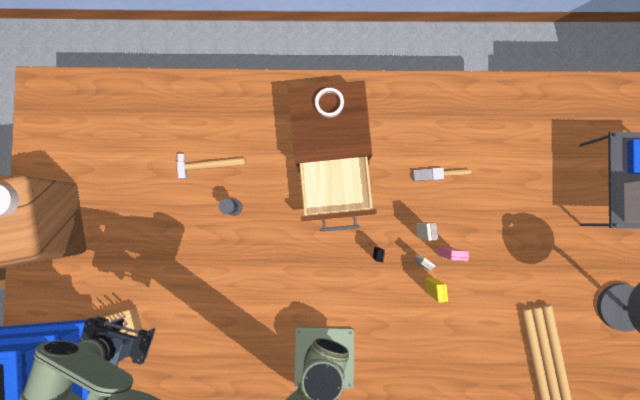

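The side view shows these bars: large grey at (305,270), small grey at (258,280), black at (266,240), pink at (275,298) and yellow at (219,287). In the top view the large grey bar is at (428,231) and the small grey one at (426,263). By the description, the large grey bar is the target. I'll check it in an enlarged crop.

```bash
python3 - <<'E'
import cv2,numpy as np
s=cv2.imread("pics/side0.png")[205:345,195:345]; t=cv2.imread("pics/top0.png")[205:310,370:475]
a=cv2.resize(s,None,fx=4,fy=4,interpolation=cv2.INTER_CUBIC)
cv2.imwrite("pics/c1.png",a)
t=cv2.imread("pics/top0.png")[70:245,290:480]
cv2.imwrite("pics/c2.png",cv2.resize(t,None,fx=4,fy=3.4*4/3.4*0.85,interpolation=cv2.INTER_CUBIC) if 0 else cv2.resize(cv2.imread("pics/top0.png")[145:285,285:475],None,fx=4,fy=4,interpolation=cv2.INTER_CUBIC))
E
```

```text
(no output)
```

View pics/c1.png

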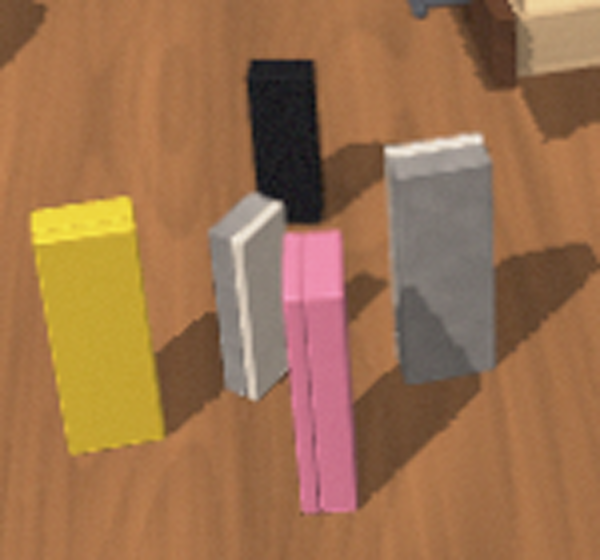

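View pics/c2.png

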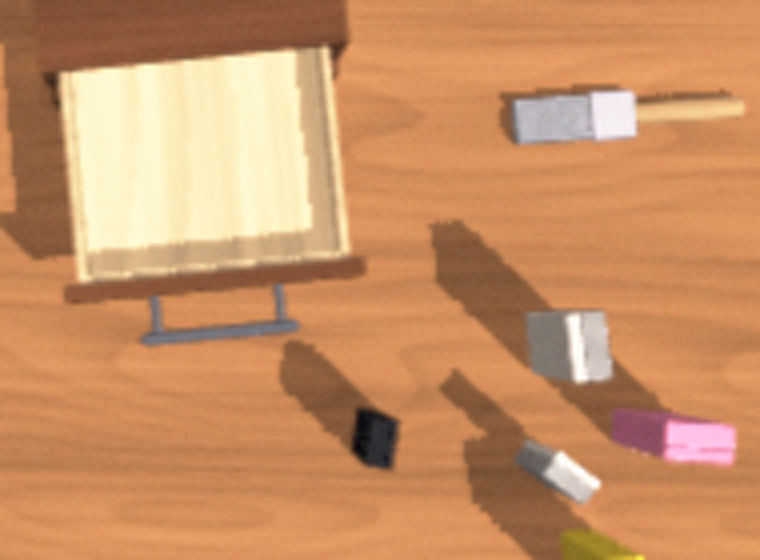

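The crop confirms the large two-layer grey bar. Its broad faces point along ±y, and its top end sits at top-crop (566..612, 311..382). Now I'll view the chest in the side camera and triangulate.

```bash
cat > h.py <<'E'
from plant import robot
import cv2,numpy as np
from scipy.optimize import least_squares
def proj(n,X):
    i=robot.camera_info(n); K=np.array([[i['fx'],0,i['cx']],[0,i['fy'],i['cy']],[0,0,1]])
    return cv2.projectPoints(np.atleast_2d(np.array(X,float)),cv2.Rodrigues(i['R'])[0],i['t'],K,np.array(i['D']))[0][:,0]
def tri(s,t):
    return least_squares(lambda X:np.r_[proj('side',X)[0]-s,proj('top',X)[0]-t],[500,0,80.])
def onz(n,p,z):
    return least_squares(lambda X:proj(n,[X[0],X[1],z])[0]-p,[500,0.]).x
E
python3 - <<'E'
from h import *
cs=lambda x,y:np.array([195+x/4-.375,205+y/4-.375]); ct=lambda x,y:np.array([285+x/4-.375,145+y/4-.375])
for n,s,t in [("fn",(392,178),(612,381)),("ff",(490,153),(604,311)),("bn",(385,148),(579,383)),("bf",(482,134),(566,314))]:
    r=tri(cs(*s),ct(*t)); print(n,r.x.round(1),(2*r.cost)**.5)
for s in [(406,383),(494,370)]: print("base",onz('side',cs(*s),0).round(1))
print("handle",[onz('top',ct(*p),103).round(1) for p in[(145,340),(297,325)]])
print("panel",[onz('top',ct(*p),128).round(1) for p in[(65,288),(365,260)]])
print("chestfront",[onz('top',ct(*p),140).round(1) for p in[(43,73),(347,42)]])
cv2.imwrite("pics/c3.png",cv2.resize(cv2.imread("pics/side0.png")[145:240,280:475],None,fx=4,fy=4,interpolation=cv2.INTER_CUBIC))
E
```

```text
fn [ 420.8 -353.1  149.1] 0.37151385723831637
ff [ 475.  -345.1  154.2] 0.5526517293806065
bn [ 419.2 -327.   150.7] 0.23071770918440415
bf [ 473.5 -317.3  147.8] 0.0295614052183747
base [ 422.8 -349.6]
base [ 474.6 -345.8]
handle [array([446.1,  15. ]), array([ 460.6, -109.4])]
panel [array([487.4,  79.6]), array([ 514.1, -161.4])]
chestfront [array([659.5,  99.7]), array([ 687.9, -143.4])]
```

View pics/c3.png

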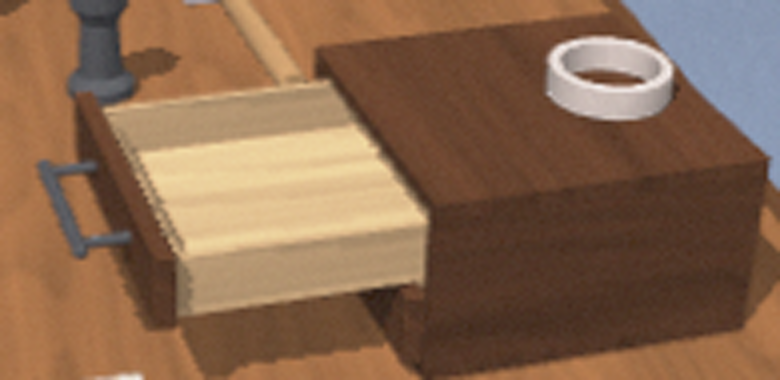

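The side crop shows the handle from (42,165) to (82,248), with the panel behind it. The chest's front top corners are at (318,48) and (430,208). I'll fix the chest and the neighbours.

```bash
python3 - <<'E'
from h import *
cs=lambda x,y:np.array([195+x/4-.375,205+y/4-.375]); ct=lambda x,y:np.array([285+x/4-.375,145+y/4-.375]); c3=lambda x,y:np.array([280+x/4-.375,145+y/4-.375])
for n,s,t in [("hL",(42,165),(145,340)),("hR",(82,250),(297,325)),("cL",(318,48),(43,73)),("cR",(430,208),(347,42)),("panL",(80,95),(65,290)),("panR",(172,260),(365,268)),]:
    r=tri(c3(*s),ct(*t)); print(n,r.x.round(1),round((2*r.cost)**.5,2))
for n,ps in dict(black=[(260,190),(322,222)],pink=[(300,512),(355,508)],sgrey=[(225,388),(250,398),(287,370)],yellow=[(70,455),(163,438)]).items(): print(n,[onz('side',cs(*p),0).round() for p in ps])
for n,s,t in [("black",(315,62),(390,412)),("pink",(342,235),(735,430)),("sg",(275,198),(548,452))]:
    r=tri(cs(*s),ct(*t)); print(n,r.x.round(1),round((2*r.cost)**.5,2))
th=.114;u=np.array([np.cos(th),np.sin(th)])
F=np.array([453.3,-47.2])+163*u
print(F)
from numpy import array
v=np.array([-u[1],u[0]])
# test predicted chest/drawer points
P=[(*(F+a*u+b*v),z) for a,b,z in[(-107,104,118),(-107,-104,118),(-128,125,128),(-128,-125,128),(-107,-104,80)]]
print(proj('top',P)*4-np.array([285*4,145*4]), proj('side',P)*4-np.array([280*4,145*4]))
E
```

```text
hL [444.9  15.1 102.7] 0.49
hR [ 460.2 -109.2  105.1] 0.18
cL [659.8  99.8 139.1] 0.06
cR [ 685.4 -143.2  136.8] 1.27
panL [481.6  80.3 123.1] 1.75
panR [ 510.4 -162.2  124.6] 1.06
black [array([ 345., -148.]), array([ 384., -189.])]
pink [array([ 357., -444.]), array([ 386., -445.])]
sgrey [array([ 319., -339.]), array([ 333., -350.]), array([ 355., -329.])]
yellow [array([ 231., -384.]), array([ 283., -377.])]
black [ 388.6 -183.9  118.7] 1.35
pink [ 388.8 -438.   179.1] 0.49
sg [ 358.4 -312.3  112.5] 1.33
[615.24197259 -28.65822247]
[[ 85.77193794 275.05381271]
 [340.81796438 250.2798597 ]
 [ 61.48614146 303.23473775]
 [370.80658487 273.28235565]
 [336.16022039 251.96950363]] [[107.00125892 108.98207668]
 [180.10114206 251.69275047]
 [ 72.35129077  87.73419419]
 [156.17777009 259.36451847]
 [180.35108252 301.75902641]]
```

```bash
python3 -m handwheel '[0.022,-0.029,0.0085,0,0,-0.085,1, 0.022,-0.029,0.0085,0,0,-0.085,1, 0.022,-0.029,0.0085,0,0,-0.085,1, 0.022,-0.029,0.0085,0,0,-0.085,1, 0.022,-0.029,0.0085,0,0,-0.085,1, 0.022,-0.029,0.0085,0,0,-0.085,1, 0.022,-0.029,0.0085,0,0,-0.085,1, 0.022,-0.029,0.0085,0,0,-0.085,1, 0.022,-0.029,0.0085,0,0,-0.085,1, 0.022,-0.029,0.0085,0,0,-0.085,1, 0.022,-0.029,0.0085,0,0,-0.085,1, 0.022,-0.029,0.0085,0,0,-0.085,1, 0.022,-0.029,0.0085,0,0,-0.085,1, 0.022,-0.029,0.0085,0,0,-0.085,1, 0,-0.035,0,0,0,0,1, 0,-0.035,0,0,0,0,1, 0,-0.035,0,0,0,0,1, 0,-0.035,0,0,0,0,1, 0,-0.035,0,0,0,0,1, 0,-0.035,0,0,0,0,1]' 30; cat >> h.py <<'E'
from scipy.spatial.transform import Rotation as Ro
def st():
    s=robot.state(); M=Ro.from_quat(s['ee_rot']).as_matrix()
    print(s['time_s'],'tcp',s['tcp_pos'].round(1),'y',M[:,1].round(3),'z',M[:,2].round(3),'q',s['joints'].round(2),'F',s['ft_force'].round(1),'w',round(s['width'],3),'ff',round(s['finger_force'],1))
E
python3 -c "from h import *; st()"
```

```text
time_s: 1.77
tcp_pos: [452.9, -61.3, 351.7]
ee_rot: [0.662, 0.75, -0.0, -0.0]
ft_force: [1.0, -0.0, 0.1]
width: 1.002
finger_force: 0.0
1.7667 tcp [452.9 -61.3 351.7] y [ 0.992  0.125 -0.   ] z [-0.  0. -1.] q [-0.16  0.07  1.59  0.    1.48 -0.28] F [ 1.  -0.   0.1] w 1.002 ff 0.0
```

```bash
python3 -m handwheel '[0,-0.01,-0.004,-0.104,-0.013,0,1, 0,-0.01,-0.004,-0.104,-0.013,0,1, 0,-0.01,-0.004,-0.104,-0.013,0,1, 0,-0.01,-0.004,-0.104,-0.013,0,1, 0,-0.01,-0.004,-0.104,-0.013,0,1, 0,-0.01,-0.004,-0.104,-0.013,0,1, 0,-0.01,-0.004,-0.104,-0.013,0,1, 0,-0.01,-0.004,-0.104,-0.013,0,1, 0,-0.01,-0.004,-0.104,-0.013,0,1, 0,-0.01,-0.004,-0.104,-0.013,0,1, 0,0,0,0,0,0,1, 0,0,0,0,0,0,1]' >/dev/null; python3 -c "from h import *; st()"
```

```text
2.7667 tcp [ 453.2 -159.2  310.8] y [ 0.992  0.125 -0.004] z [ 0.106 -0.859 -0.501] q [ 0.24  0.17  1.99 -1.07  1.37  0.57] F [-0.  -0.3  1.3] w 0.999 ff 0.0
```

```bash
python3 -m handwheel '[-0.004,-0.01,-0.029,0,0,0,1, -0.004,-0.01,-0.029,0,0,0,1, -0.004,-0.01,-0.029,0,0,0,1, -0.004,-0.01,-0.029,0,0,0,1, -0.004,-0.01,-0.029,0,0,0,1, 0.002,-0.018,-0.011,0,0,0,1, 0.002,-0.018,-0.011,0,0,0,1, 0.002,-0.018,-0.011,0,0,0,1, 0.002,-0.018,-0.011,0,0,0,1, 0,0,0,0,0,0,1, 0,0,0,0,0,0,1]' >/dev/null; python3 - <<'E'
from h import *
st()
a=robot.camera('side')[180:320,200:375,::-1]; b=robot.camera('top')[180:320,350:480,::-1]
cv2.imwrite('pics/p1.png',np.hstack([cv2.resize(a,None,fx=2.6,fy=2.6),cv2.resize(b,None,fx=2.6,fy=2.6)]))
E
```

```text
3.6833 tcp [ 449.5 -259.6  141.6] y [ 0.996  0.09  -0.016] z [ 0.068 -0.851 -0.52 ] q [-0.    0.42  2.2  -1.34  1.06  0.95] F [0.  0.  0.6] w 1.0 ff 0.0
```

View pics/p1.png

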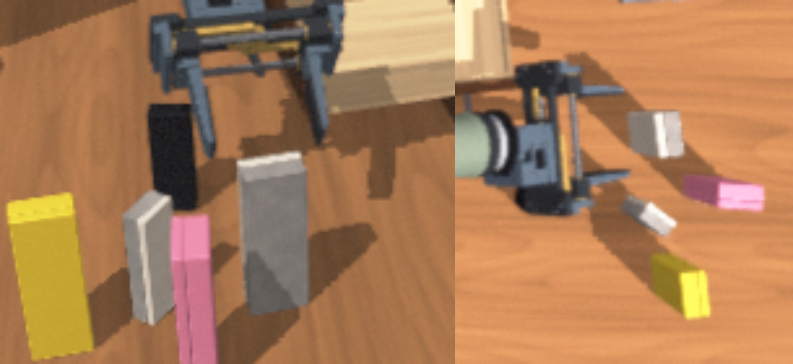

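The stone is centred between the fingers: fingertips at (625,90) and (628,173), stone at about (656,134). Joint 4 has hit its limit at -1.34, so I'll use a 45° tilt instead.

```bash
python3 -m handwheel '[-0.003,0,0.004,0.083,0.01,0.014,1, -0.003,-0.01,0.004,0.083,0.01,0.014,1, -0.002,-0.01,0.004,0.083,0.01,0.014,1, 0,0,0,0,0,0,1, 0,0,0,0,0,0,1]' >/dev/null; python3 -c "from h import *; st()"
```

```text
4.2 tcp [ 440.4 -279.4  154.1] y [ 0.991  0.136 -0.017] z [ 0.083 -0.695 -0.714] q [-0.17  0.28  2.14 -1.12  0.84  0.53] F [-0.   0.2 -0.2] w 0.999 ff 0.0
```

```bash
python3 -m handwheel '[0.001,-0.011,-0.011,0,0,0,1, 0.001,-0.011,-0.011,0,0,0,1, 0.001,-0.011,-0.011,0,0,0,1, 0.001,-0.01,-0.011,0,0,0,1, 0,0,0,0,0,0,1, 0,0,0,0,0,0,1]' >/dev/null; python3 - <<'E'
from h import *
st()
a=robot.camera('side')[180:320,200:375,::-1]; b=robot.camera('top')[180:320,350:480,::-1]
cv2.imwrite('pics/p2.png',np.hstack([cv2.resize(a,None,fx=2.6,fy=2.6),cv2.resize(b,None,fx=2.6,fy=2.6)]))
E
```

```text
4.7 tcp [ 444.2 -320.9  107.2] y [ 0.99   0.14  -0.024] z [ 0.08  -0.693 -0.716] q [-0.26  0.37  2.17 -1.28  0.74  0.64] F [0.  0.1 0.6] w 1.001 ff 0.0
```

View pics/p2.png

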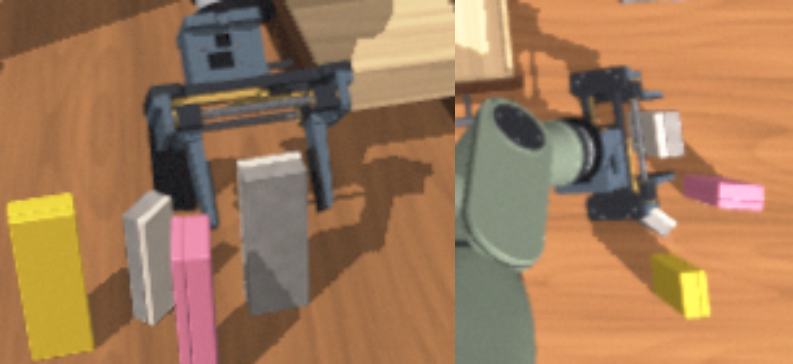

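The fingertips are at (213,222) and (322,208), with the stone at 238..307, so the stone lies about 5 mm to the gripper's +x. I'll shift by that much and close.

```bash
python3 -m handwheel '[0.005,0.0005,0,0,0,0,1, 0,0,0,0,0,0,0.4, 0,0,0,0,0,0,0.3, 0,0,0,0,0,0,0.2, 0,0,0,0,0,0,0.15, 0,0,0,0,0,0,0.1, 0,0,0,0,0,0,0, 0,0,0,0,0,0,-0.1, 0,0,0,0,0,0,-0.3, 0,0,0,0,0,0,-0.3, 0,0,0,0,0,0,-0.3, 0,0,0,0,0,0,-0.3]' 35; python3 -c "from h import *; st()"
```

```text
time_s: 5.8
tcp_pos: [449.4, -321.7, 108.8]
ee_rot: [0.605, 0.701, -0.255, 0.278]
ft_force: [-1.7, 0.1, 2.3]
width: 0.591
finger_force: 34.9
5.8 tcp [ 449.4 -321.7  108.8] y [ 0.99   0.138 -0.021] z [ 0.082 -0.694 -0.715] q [-0.26  0.37  2.15 -1.27  0.75  0.64] F [-1.7  0.1  2.3] w 0.591 ff 34.9
```

```bash
python3 -m handwheel '[0,0,0.01,0,0,0,-0.3, 0.002,0,0.02,0,0,0,-0.3, 0.01,-0.002,0.025,0,0,0,-0.3, 0.01,-0.003,0.025,0.104,0.0145,0,-0.3, 0.01,-0.003,0.02,0.104,0.0145,0,-0.3, 0.01,-0.003,0.01,0.104,0.0145,0,-0.3, 0.01,-0.003,0,0.104,0.0145,0,-0.3, 0.01,-0.003,0,0.104,0.0145,0,-0.3, 0,-0.003,0,0.104,0.0145,0,-0.3, 0,-0.003,0,0.104,0.0145,0,-0.3, 0,-0.003,0,0.104,0.0145,0,-0.3, 0,-0.003,0,0.104,0.0145,0,-0.3, 0,-0.003,0,0.104,0.0145,0,-0.3, 0,-0.003,0,0.104,0.0145,0,-0.3, 0,-0.003,0,0.104,0.0145,0,-0.3, 0,0,0,0.104,0.0145,0,-0.3, 0,0,0,0.104,0.0145,0,-0.3, 0,0,0,0.104,0.0145,0,-0.3, 0,0,0,0,0,0,-0.3, 0,0,0,0,0,0,-0.3]' ; python3 - <<'E'
from h import *
st()
a=robot.camera('side')[140:320,200:425,::-1]; b=robot.camera('top')[160:300,350:480,::-1]
a=cv2.resize(a,None,fx=2.2,fy=2.2)
cv2.imwrite('pics/p3.png',np.hstack([a,cv2.resize(b,(300,a.shape[0]))]))
E
```

```text
time_s: 7.47
tcp_pos: [501.6, -360.1, 198.5]
ee_rot: [0.607, 0.712, 0.222, -0.273]
ft_force: [0.0, 0.0, -4.9]
width: 0.59
finger_force: 34.9
7.4667 tcp [ 501.6 -360.1  198.5] y [ 0.986  0.164 -0.016] z [-0.119  0.648 -0.752] q [-0.82  0.72  1.15  0.38  1.88 -0.98] F [ 0.   0.  -4.9] w 0.59 ff 34.9
```

View pics/p3.png

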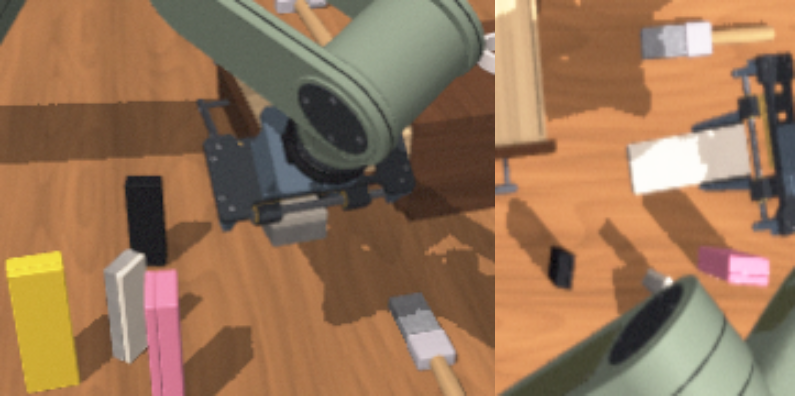

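The stone is held level with its white layer up, clear of everything, and the pink bar stays well away. I'll correct the remaining 4.6° and lower it.

```bash
python3 -m handwheel '[0.002,0.005,-0.01,0.041,-0.0015,0,-0.3, 0.002,0.005,-0.018,0.041,-0.0015,0,-0.3, 0.002,0.005,-0.02,0,0,0,-0.3, 0.002,0.005,-0.02,0,0,0,-0.3, 0.002,0.005,-0.02,0,0,0,-0.3, 0.002,0.005,-0.02,0,0,0,-0.3, 0.001,0.005,-0.02,0,0,0,-0.3, 0,0,-0.015,0,0,0,-0.3, 0,0,-0.008,0,0,0,-0.3, 0,0,-0.004,0,0,0,-0.3, 0,0,0,0,0,0,-0.3, 0,0,0,0,0,0,-0.3]' >/dev/null; python3 - <<'E'
from h import *
st()
E
```

```text
8.5667 tcp [ 515.2 -324.5   47.6] y [0.986 0.165 0.005] z [-0.115  0.708 -0.697] q [-0.8   0.86  1.31  0.43  1.66 -1.08] F [ 0.8 -0.3 -4.2] w 0.59 ff 34.9
```

```bash
python3 -m handwheel '[0,0,-0.004,0,0,0,-0.3, 0,0,-0.004,0,0,0,-0.3, 0,0,-0.004,0,0,0,-0.3, 0,0,-0.002,0,0,0,-0.3, 0,0,0,0,0,0,-0.3, 0,0,0,0,0,0,-0.3]' |grep -E 'tcp_pos|ft'; python3 -m handwheel '[0,0,-0.002,0,0,0,-0.3, 0,0,0,0,0,0,-0.3, 0,0,0,0,0,0,-0.3]'|grep -E 'tcp_pos|ft'
```

```text
tcp_pos: [514.8, -324.0, 32.7]
ft_force: [-0.4, 0.6, -3.9]
tcp_pos: [514.8, -324.0, 30.8]
ft_force: [0.7, -0.5, -3.8]
```

```bash
python3 - <<'E'
from h import *
st()
a=robot.camera('side')[140:320,200:425,::-1]; b=robot.camera('top')[160:300,350:480,::-1]
a=cv2.resize(a[50:,60:],None,fx=2.8,fy=2.8)
cv2.imwrite('pics/p4.png',np.hstack([a,cv2.resize(b,(330,a.shape[0]))]))
E
```

```text
9.3167 tcp [ 514.8 -324.    30.8] y [0.986 0.165 0.004] z [-0.116  0.708 -0.697] q [-0.8   0.88  1.32  0.43  1.63 -1.09] F [ 0.7 -0.5 -3.8] w 0.594 ff 34.9
```

View pics/p4.png

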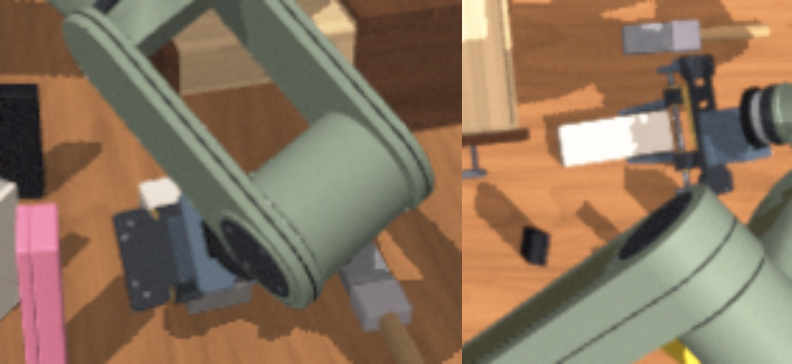

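The stone is just above the bench and clear of the drawer and the brush. I'll go down in 1 mm steps until the force rises.

```bash
for i in 1; do python3 -m handwheel '[0,0,-0.001,0,0,0,-0.3, 0,0,0,0,0,0,-0.3]'|grep -E 'tcp_pos|ft'; python3 -m handwheel '[0,0,-0.001,0,0,0,-0.3, 0,0,0,0,0,0,-0.3]'|grep -E 'tcp_pos|ft';python3 -m handwheel '[0,0,-0.001,0,0,0,-0.3, 0,0,0,0,0,0,-0.3]'|grep -E 'tcp_pos|ft'; done
```

```text
tcp_pos: [514.8, -324.0, 29.7]
ft_force: [0.2, 0.0, -4.1]
tcp_pos: [514.8, -324.0, 28.6]
ft_force: [-0.6, 0.4, -3.4]
tcp_pos: [514.8, -324.0, 28.2]
ft_force: [-0.7, -0.4, -2.1]
```

```bash
python3 -m handwheel '[0,0,-0.001,0,0,0,-0.3, 0,0,0,0,0,0,-0.3]'|grep -E 'tcp_pos|ft'; python3 -m handwheel '[0,0,-0.001,0,0,0,-0.3, 0,0,0,0,0,0,-0.3]'|grep -E 'tcp_pos|ft'; python3 -c "from h import *; st();print(robot.state()['moment'])"
```

```text
tcp_pos: [514.9, -324.1, 28.1]
ft_force: [-1.0, -1.1, 3.9]
tcp_pos: [514.9, -324.0, 28.1]
ft_force: [-1.9, -2.0, 7.1]
10.25 tcp [ 514.9 -324.    28.1] y [0.986 0.166 0.005] z [-0.115  0.709 -0.696] q [-0.8   0.88  1.32  0.43  1.63 -1.1 ] F [-1.9 -2.   7.1] w 0.587 ff 34.9
[-0.03024857  0.06350739  0.19992649]
```

```bash
python3 -m handwheel '[0,0,0,0,0,0,-0.3, 0,0,0,0,0,0,-0.3, 0,0,0,0,0,0,-0.3]' 6 |grep -E 'tcp_pos|ft|finger'; python3 -m handwheel '[0,0,0,0,0,0,0.25, 0,0,0,0,0,0,0.4, 0,0,0,0,0,0,0.6, 0,0,0,0,0,0,0.7, 0,0,0,0,0,0,0.7, 0,0,0,0,0,0,0.7, 0,0,0,0,0,0,0.7, 0,0,0,0,0,0,0.7]' ; python3 -c "from h import *; st()"
```

```text
tcp_pos: [514.9, -324.1, 27.9]
ft_force: [-0.9, -3.7, 7.1]
finger_force: 6.0
time_s: 11.17
tcp_pos: [514.9, -323.9, 25.8]
ee_rot: [0.594, 0.704, 0.253, -0.296]
ft_force: [0.2, -0.5, 0.8]
width: 0.851
finger_force: 0.4
11.1667 tcp [ 514.9 -323.9   25.8] y [0.986 0.165 0.004] z [-0.116  0.708 -0.696] q [-0.8   0.88  1.33  0.43  1.63 -1.1 ] F [ 0.2 -0.5  0.8] w 0.851 ff 0.4
```

```bash
python3 -m handwheel '[0,0,0,0,0,0,1, 0,0,0,0,0,0,1, 0,0,0,0,0,0,1, 0,0,0.008,0,0,0,1, 0,0,0.015,0,0,0,1, 0,0,0.03,0,0,0,1, 0,0,0.03,0,0,0,1, 0,0,0.03,0,0,0,1, 0,0.004,0.02,-0.1,-0.017,0,1, 0,0.004,0.01,-0.1,-0.017,0,1, 0,0.004,0,-0.1,-0.017,0,1, 0,0.004,0,-0.1,-0.017,0,1, 0,0.004,0,-0.1,-0.017,0,1, 0,0.004,0,-0.1,-0.017,0,1, 0,0.004,0,-0.1,-0.017,0,1, 0,0.004,0,-0.1,-0.017,0,1, 0,0,0,0,0,0,1]' ; python3 - <<'E'
from h import *
st()
b=robot.camera('top'); a=robot.camera('side')
cv2.imwrite('pics/top5.png',b[:,:,::-1]);cv2.imwrite('pics/side5.png',a[:,:,::-1])
cv2.imwrite('pics/p5.png',np.hstack([cv2.resize(a[190:300,280:410,::-1],None,fx=3,fy=3),cv2.resize(b[170:280,370:500,::-1],None,fx=3,fy=3)]))
E
```

```text
time_s: 12.58
tcp_pos: [513.9, -288.3, 171.3]
ee_rot: [0.643, 0.765, -0.002, 0.007]
ft_force: [-1.7, 0.8, 0.0]
width: 1.001
finger_force: 0.0
12.5833 tcp [ 513.9 -288.3  171.3] y [0.985 0.172 0.005] z [ 0.007 -0.012 -1.   ] q [-0.53  0.38  1.64 -0.01  1.11 -0.7 ] F [-1.7  0.8  0. ] w 1.001 ff 0.0
```

View pics/p5.png

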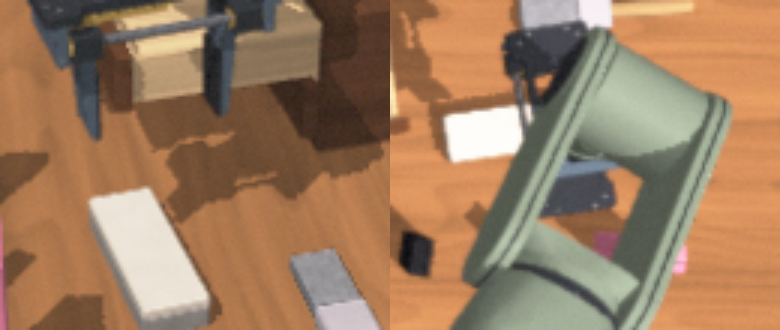

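The stone lies flat on the bench. In the side crop its top face is at (90,205), (150,188), (208,303) and (143,320). In the top crop its left end is at (444,113) to (452,162).

```bash
python3 - <<'E'
from h import *
P=[onz('side',(280+x/3-.33,190+y/3-.33),30) for x,y in[(90,205),(150,188),(208,303),(143,320)]]
P2=[onz('top',(370+x/3-.33,170+y/3-.33),30) for x,y in[(54,113),(62,162)]]
print(np.round(P,1),np.mean(P,0),np.round(P2,1))
for s,t in[((150,188),(54,113)),((90,205),(62,162))]:
    r=tri(np.array([280+s[0]/3-.33,190+s[1]/3-.33]),np.array([370+t[0]/3-.33,170+t[1]/3-.33]));print(r.x.round(1),r.cost)
d=np.mean(P[:2],0)-np.mean(P[2:],0);print(np.arctan2(-d[0],d[1]))
E
```

```text
[[ 468.9 -232.4]
 [ 521.7 -216.4]
 [ 542.8 -368.2]
 [ 491.2 -379.9]] [ 506.17252575 -299.22013922] [[ 526.  -213.6]
 [ 469.5 -223.5]]
[ 523.5 -213.6   27.9] 0.4279350655357597
[ 469.7 -224.4   24. ] 0.0022075510669857584
0.14414329108579416
```

```bash
python3 -m handwheel '[-0.001,-0.002,-0.02,0.012,0.007,-0.015,1, -0.001,-0.001,-0.025,0,0,0,1, -0.001,-0.001,-0.025,0,0,0,1, -0.001,-0.001,-0.025,0,0,0,1, -0.001,-0.001,-0.025,0,0,0,1, -0.001,-0.001,-0.015,0,0,0,1, 0,0,-0.010,0,0,0,1, 0,0,-0.003,0,0,0,1, 0,0,0,0,0,0,1, 0,0,0,0,0,0,1]' >/dev/null; python3 -c "from h import *; st()"
```

```text
13.5167 tcp [ 509.6 -300.1   21.5] y [0.988 0.153 0.001] z [ 0.     0.001 -1.   ] q [-0.55  0.55  1.79  0.    0.8  -0.71] F [-0.4  1.   0.7] w 0.998 ff 0.0
```

```bash
python3 -m handwheel '[0,0,0,0,0,0,0.4, 0,0,0,0,0,0,0.3, 0,0,0,0,0,0,0.2, 0,0,0,0,0,0,0.1, 0,0,0,0,0,0,0, 0,0,0,0,0,0,-0.3, 0,0,0,0,0,0,-0.3, 0,0,0,0,0,0,-0.3, 0,0,0.005,0,0,0,-0.3, 0,0,0.01,0,0,0,-0.3, 0,0,0.02,0,0,0,-0.3, 0,0,0.03,0,0,0,-0.3, 0,0,0.03,0,0,0,-0.3, 0,0,0.03,0,0,0,-0.3, 0,0,0.03,0,0,0,-0.3, 0,0,0.02,0,0,0,-0.3, 0,0,0,0,0,0,-0.3]' 35; python3 -c "from h import *; st();print(robot.state()['moment'])"
```

```text
time_s: 14.93
tcp_pos: [510.6, -300.2, 201.3]
ee_rot: [0.65, 0.76, 0.001, 0.004]
ft_force: [1.3, -0.4, -3.8]
width: 0.589
finger_force: 35.0
14.9333 tcp [ 510.6 -300.2  201.3] y [0.988 0.154 0.006] z [ 0.007 -0.004 -1.   ] q [-0.55  0.36  1.58  0.    1.19 -0.71] F [ 1.3 -0.4 -3.8] w 0.589 ff 35.0
[-0.12582249 -0.0404104   0.05777148]
```

```bash
python3 -m handwheel '[0.003,0.012,0,0.004,0.007,-0.01,-0.3, 0.006,0.022,0,0,0,-0.01,-0.3, 0.006,0.022,0,0,0,-0.01,-0.3, 0.006,0.022,0,0,0,-0.01,-0.3, 0.006,0.022,0,0,0,0,-0.3, 0.006,0.022,0,0,0,0,-0.3, 0.006,0.022,0,0,0,0,-0.3, 0.006,0.022,0,0,0,0,-0.3, 0.006,0.022,0,0,0,0,-0.3, 0.006,0.022,0,0,0,0,-0.3, 0.006,0.022,0,0,0,0,-0.3, 0.005,0.020,0,0,0,0,-0.3, 0.002,0.010,0,0,0,0,-0.3, 0,0,-0.02,0,0,0,-0.3, 0,0,-0.01,0,0,0,-0.3, 0,0,0,0,0,0,-0.3, 0,0,0,0,0,0,-0.3]' >/dev/null; python3 - <<'E'
from h import *
st()
b=robot.camera('top'); a=robot.camera('side')
cv2.imwrite('pics/p6.png',np.hstack([cv2.resize(a[130:240,270:400,::-1],None,fx=3,fy=3),cv2.resize(b[120:230,270:400,::-1],None,fx=3,fy=3)]))
E
```

```text
16.35 tcp [577.7 -37.6 164.5] y [ 0.993  0.114 -0.011] z [-0.011  0.006 -1.   ] q [-0.09  0.38  1.65  0.01  1.12 -0.2 ] F [ 0.2 -0.7 -3.4] w 0.593 ff 35.0
```

View pics/p6.png

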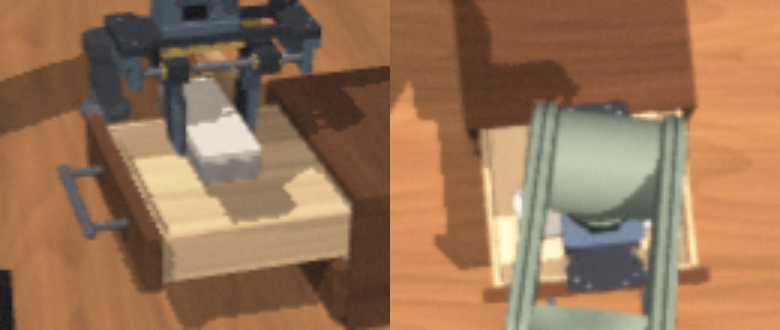

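The side crop shows the stone hanging over the drawer floor at (220,140), clear of the panel (150,240) and the walls. I'll lower it.

```bash
python3 -m handwheel '[0.003,0,-0.015,-0.006,-0.011,0,-0.3, 0,0,-0.015,0,0,0,-0.3, 0,0,-0.012,0,0,0,-0.3, 0,0,-0.008,0,0,0,-0.3, 0,0,-0.003,0,0,0,-0.3, 0,0,0,0,0,0,-0.3, 0,0,0,0,0,0,-0.3]' >/dev/null; python3 -c "from h import *; st()"; python3 -m handwheel '[0,0,-0.002,0,0,0,-0.3, 0,0,-0.002,0,0,0,-0.3, 0,0,0,0,0,0,-0.3]'|grep -E 'tcp_pos|ft'; python3 -m handwheel '[0,0,-0.002,0,0,0,-0.3, 0,0,0,0,0,0,-0.3]'|grep -E 'tcp_pos|ft'
```

```text
17.0333 tcp [582.4 -37.2 113.6] y [0.993 0.114 0.004] z [ 0.005 -0.    -1.   ] q [-0.08  0.43  1.72  0.    0.99 -0.2 ] F [-0.4  0.6 -3.8] w 0.593 ff 35.0
tcp_pos: [581.8, -37.0, 108.9]
ft_force: [-0.6, -0.1, -4.2]
tcp_pos: [581.7, -37.0, 106.6]
ft_force: [0.0, -0.8, -4.2]
```

```bash
python3 -m handwheel '[0,0,-0.002,0,0,0,-0.3, 0,0,0,0,0,0,-0.3]'|grep -E 'tcp_pos|ft'; python3 -m handwheel '[0,0,-0.001,0,0,0,-0.3, 0,0,0,0,0,0,-0.3]'|grep -E 'tcp_pos|ft';python3 -m handwheel '[0,0,-0.001,0,0,0,-0.3, 0,0,0,0,0,0,-0.3]'|grep -E 'tcp_pos|ft';python3 -m handwheel '[0,0,0,0,0,0,-0.3, 0,0,0,0,0,0,-0.3]'|grep -E 'tcp_pos|ft'
```

```text
tcp_pos: [581.7, -37.0, 104.5]
ft_force: [0.1, 0.2, -4.7]
tcp_pos: [581.8, -37.0, 103.6]
ft_force: [0.2, 0.1, -2.9]
tcp_pos: [581.8, -37.0, 102.7]
ft_force: [0.2, 0.3, -4.9]
tcp_pos: [581.9, -37.0, 102.8]
ft_force: [0.8, -0.5, -4.9]
```

```bash
python3 -m handwheel '[0,0,-0.001,0,0,0,-0.3, 0,0,0,0,0,0,-0.3]'|grep -E 'tcp_pos|ft'; python3 -m handwheel '[0,0,-0.001,0,0,0,-0.3, 0,0,0,0,0,0,-0.3]'|grep -E 'tcp_pos|ft';python3 -m handwheel '[0,0,0,0,0,0,-0.3, 0,0,0,0,0,0,-0.3]'|grep -E 'tcp_pos|ft'
```

```text
tcp_pos: [581.8, -37.0, 101.7]
ft_force: [0.1, -0.5, -4.2]
tcp_pos: [582.0, -37.0, 101.2]
ft_force: [-0.7, -0.6, -2.0]
tcp_pos: [582.0, -37.0, 101.1]
ft_force: [-0.9, -1.4, -0.8]
```

Contact. One more small press, then I release.

```bash
python3 -m handwheel '[0,0,-0.001,0,0,0,-0.3, 0,0,0,0,0,0,-0.3, 0,0,0,0,0,0,-0.3]' 6 |grep -E 'tcp_pos|ft'; python3 -m handwheel '[0,0,0,0,0,0,0.25, 0,0,0,0,0,0,0.35, 0,0,0,0,0,0,0.5, 0,0,0,0,0,0,0.7, 0,0,0,0,0,0,0.7, 0,0,0,0,0,0,0.7, 0,0,0,0,0,0,0.7, 0,0,0.003,0,0,0,0.7, 0,0,0.01,0,0,0,0.7, 0,0,0.02,0,0,0,0.7, 0,0,0.03,0,0,0,0.7, 0,0,0.03,0,0,0,0.7, 0,0,0.03,0,0,0,0.7, 0,0,0.03,0,0,0,0.7, 0,0,0.03,0,0,0,0.7, 0,0,0,0,0,0,0.7]'; python3 -c "from h import *; st()"
```

```text
tcp_pos: [582.6, -37.0, 100.9]
ft_force: [0.1, 0.7, 5.4]
time_s: 20.2
tcp_pos: [584.6, -37.2, 290.8]
ee_rot: [0.665, 0.746, 0.005, 0.007]
ft_force: [1.1, -0.3, 0.2]
width: 0.846
finger_force: 0.0
20.2 tcp [584.6 -37.2 290.8] y [0.993 0.114 0.017] z [ 0.017 -0.001 -1.   ] q [-0.08  0.3   1.45  0.    1.38 -0.2 ] F [ 1.1 -0.3  0.2] w 0.846 ff 0.0
```

```bash
python3 -m handwheel '[-0.022,-0.002,-0.01,0,0.017,0,0, -0.022,-0.002,-0.01,0,0,0,-0.5, -0.022,-0.002,-0.01,0,0,0,-1, -0.022,-0.002,-0.01,0,0,0,-1, -0.022,-0.002,-0.01,0,0,0,-1, -0.022,-0.002,-0.01,0,0,0,-1, -0.022,-0.002,-0.01,0,0,0,-1, -0.022,-0.002,-0.01,0,0,0,-1, 0,0,-0.02,0,0,0,-1, 0,0,-0.025,0,0,0,-1, 0,0,-0.025,0,0,0,-1, 0,0,-0.025,0,0,0,-1, 0,0,-0.01,0,0,0,-1, 0,0,0,0,0,0,-1, 0,0,0,0,0,0,-1]' >/dev/null; python3 -c "from h import *; st()"
```

```text
21.45 tcp [405.9 -53.   98.1] y [ 0.993  0.114 -0.014] z [-0.014 -0.    -1.   ] q [-0.16  0.22  2.11 -0.    0.83 -0.27] F [0.4 0.3 1. ] w 0.006 ff 0.0
```

```bash
python3 -m handwheel '[0.01,0.001,0.003,0,-0.014,0,-1, 0.006,0.001,0,0,0,0,-1, 0.006,0.001,0,0,0,0,-1, 0.006,0,0,0,0,0,-1, 0.006,0.001,0,0,0,0,-1, 0.006,0.001,0,0,0,0,-1, 0.008,0.001,0,0,0,0,-1, 0.01,0.001,0,0,0,0,-1, 0.01,0.001,0,0,0,0,-1, 0.01,0.001,0,0,0,0,-1, 0.01,0.001,0,0,0,0,-1, 0.01,0.001,0,0,0,0,-1, 0.01,0.002,0,0,0,0,-1, 0.01,0.001,0,0,0,0,-1, 0.01,0.001,0,0,0,0,-1, 0.01,0.001,0,0,0,0,-1, 0.01,0.001,0,0,0,0,-1]' |grep -E 'tcp_pos|ft'; python3 -c "from h import *; st()"
```

```text
tcp_pos: [554.7, -35.7, 100.7]
ft_force: [-1.3, 0.8, 0.9]
22.8667 tcp [554.7 -35.7 100.7] y [ 0.993  0.114 -0.   ] z [-0.  0. -1.] q [-0.09  0.41  1.8   0.    0.94 -0.2 ] F [-1.3  0.8  0.9] w 0.007 ff 0.7
```

```bash
cat >> h.py <<'E'
def wood():
    for n in('side','top'):
        a=robot.camera(n)[:,:,::-1]; o=cv2.imread(f'pics/{n}0.png')
        r=(slice(150,235),slice(295,400)) if n=='side' else (slice(150,225),slice(295,378))
        f=lambda i:int(((i[r][:,:,2].astype(int)>150)&(i[r][:,:,0]>90)&(i[r][:,:,2].astype(int)-i[r][:,:,0]>25)).sum())
        print(n,f(o),f(a))
E
python3 -c "from h import *; wood()"
```

```text
side 3338 537
top 4165 1909
```

```bash
python3 -m handwheel '[0.01,0.001,0,0,0,0,-1, 0.008,0.001,0,0,0,0,-1, 0.006,0.001,0,0,0,0,-1, 0.006,0.001,0,0,0,0,-1]' |grep -E 'tcp_pos|ft'; python3 -c "from h import *; st();wood()"; python3 -m handwheel '[0.005,0.001,0,0,0,0,-1, 0.004,0,0,0,0,0,-1]' |grep -E 'tcp_pos|ft'
```

```text
tcp_pos: [584.6, -32.2, 100.9]
ft_force: [-1.5, -1.7, 0.1]
23.3 tcp [584.6 -32.2 100.9] y [0.993 0.114 0.   ] z [ 0.    -0.001 -1.   ] q [-0.07  0.45  1.73 -0.    0.97 -0.19] F [-1.5 -1.7  0.1] w 0.005 ff 0.7
side 3338 261
top 4165 1590
tcp_pos: [592.7, -30.7, 100.8]
ft_force: [-1.3, 0.9, 0.1]
```

The drawer is following. I'll finish gently until the stop shows in the force.

```bash
for k in 1; do python3 -m handwheel '[0.004,0,0,0,0,0,-1, 0.004,0.001,0,0,0,0,-1]' |grep -E 'tcp_pos|ft'; python3 -m handwheel '[0.003,0,0,0,0,0,-1, 0.003,0.001,0,0,0,0,-1]' |grep -E 'tcp_pos|ft'; python3 -m handwheel '[0.002,0,0,0,0,0,-1, 0.002,0,0,0,0,0,-1]' |grep -E 'tcp_pos|ft'; python3 -m handwheel '[0.002,0,0,0,0,0,-1, 0.002,0,0,0,0,0,-1]' |grep -E 'tcp_pos|ft'; done; python3 -c "from h import *; wood()"
```

```text
tcp_pos: [601.0, -30.2, 100.8]
ft_force: [-1.2, -1.4, -0.8]
tcp_pos: [607.2, -29.2, 100.8]
ft_force: [-1.0, -0.9, -0.3]
tcp_pos: [609.3, -28.9, 100.8]
ft_force: [-7.6, -0.0, 6.9]
tcp_pos: [609.4, -28.9, 100.8]
ft_force: [-17.5, -0.5, 12.7]
side 3338 1
top 4165 1503
```

```bash
python3 -m handwheel '[-0.006,0,0,0,0,0,-1, -0.015,-0.002,0,0,0,0,-1, -0.025,-0.003,0,0,0,0,-1, -0.035,-0.004,0,0,0,0,-1, -0.035,-0.004,0.02,0,0,0,-1, -0.035,0.01,0.03,0,0,0,-1, -0.03,0.03,0.02,0,0,0,-1, -0.02,0.035,0.01,0,0,0,-1, -0.01,0.035,0,0,0,0,-1, 0,0.035,0,0,0,0,-1, 0,0.035,0,0,0,0,-1, 0,0.035,0,0,0,0,-1, 0,0.035,0,0,0,0,-1, 0,0,0,0,0,0,-1]' |grep -E 'tcp_pos|ft'; python3 - <<'E'
from h import *
st(); wood()
th=.114;u=np.array([np.cos(th),np.sin(th)]);v=np.array([-u[1],u[0]])
H0=np.array([453.3,-47.2]); yy=np.linspace(-55,55,45)
for n in('side','top'):
    im={'old':cv2.imread(f'pics/{n}0.png'),'new':robot.camera(n)[:,:,::-1].copy()}
    cv2.imwrite(f'pics/{n}_end.png',im['new'])
    for k,I in im.items():
        g=I[:,:,2].astype(np.float32)
        def line(s):
            p=proj(n,[(*(H0+s*u+b*v),103) for b in yy]).astype(np.float32)
            return cv2.remap(g,p[None,:,:1],p[None,:,1:],cv2.INTER_LINEAR).mean()
        S=np.arange(-25,215,1.); L=np.array([line(s) for s in S])
        sc=[(L[i]-.5*(L[max(i-13,0)]+L[min(i+13,len(L)-1)]),S[i]) for i in range(13,len(L)-13)]
        print(n,k,sorted(sc)[:5])
E
```

```text
tcp_pos: [412.4, 209.0, 175.7]
ft_force: [0.5, -0.0, 0.1]
25.5 tcp [412.4 209.  175.7] y [0.993 0.119 0.004] z [ 0.004  0.004 -1.   ] q [0.44 0.19 1.9  0.   1.05 0.32] F [ 0.5 -0.   0.1] w 0.006 ff 0.0
side 3338 112
top 4165 3204
side old [(np.float32(-66.199326), np.float64(1.0)), (np.float32(-65.66609), np.float64(0.0)), (np.float32(-65.12636), np.float64(-2.0)), (np.float32(-64.96932), np.float64(-1.0)), (np.float32(-64.72691), np.float64(-3.0))]
side new [(np.float32(-27.688354), np.float64(167.0)), (np.float32(-26.568222), np.float64(168.0)), (np.float32(-26.38079), np.float64(166.0)), (np.float32(-24.228638), np.float64(169.0)), (np.float32(-22.278198), np.float64(165.0))]
top old [(np.float32(-87.956665), np.float64(2.0)), (np.float32(-87.88121), np.float64(1.0)), (np.float32(-86.836044), np.float64(0.0)), (np.float32(-86.00363), np.float64(3.0)), (np.float32(-84.838974), np.float64(-1.0))]
top new [(np.float32(-71.96365), np.float64(168.0)), (np.float32(-71.868416), np.float64(167.0)), (np.float32(-69.14533), np.float64(169.0)), (np.float32(-67.441765), np.float64(166.0)), (np.float32(-63.935623), np.float64(170.0))]
```

```bash
python3 - <<'E'
from h import *
th=.114;u=np.array([np.cos(th),np.sin(th)]);v=np.array([-u[1],u[0]]);H=np.array([453.3,-47.2])+167.3*u
for n,p in [('side',(471.6,183.9)),('top',(289,83)),('top',(368,81))]:
    d=onz(n,p,140)-H; print(n,(d@u).round(1),(d@v).round(1))
# red-channel profile along chest x over chest top / back in the top view
for n in('top','side'):
    g=cv2.imread(f'pics/{n}_end.png').astype(np.float32).mean(2)
    for nm,z,ys in(('top140',140,np.linspace(-115,-70,25)),):
        S=np.arange(20,330,3.)
        L=[]
        for s in S:
            p=proj(n,[(*(H+s*u+b*v),z) for b in ys]).astype(np.float32)
            L.append(cv2.remap(g,p[None,:,:1],p[None,:,1:],cv2.INTER_LINEAR).mean())
        print(n,nm,[(int(s),int(l)) for s,l in zip(S,L) if s<70 or s>270])
# handles in side view for z levels
g=cv2.imread('pics/side_end.png')[:,:,2].astype(np.float32)
yy=np.linspace(-55,55,45)
for z in(35,41,44,47,50,103):
    L=[]
    for s in np.arange(-20,24,4.):
        p=proj('side',[(*(H+s*u+b*v),z) for b in yy]).astype(np.float32); L.append(int(cv2.remap(g,p[None,:,:1],p[None,:,1:],cv2.INTER_LINEAR).mean()))
    print(z,L)
E
```

```text
side 296.4 -122.7
top 314.9 118.8
top 294.9 -135.6
top top140 [(20, 150), (23, 118), (26, 83), (29, 72), (32, 68), (35, 64), (38, 72), (41, 90), (44, 92), (47, 92), (50, 89), (53, 79), (56, 82), (59, 87), (62, 90), (65, 94), (68, 95), (272, 98), (275, 96), (278, 94), (281, 95), (284, 95), (287, 95), (290, 96), (293, 95), (296, 96), (299, 107), (302, 128), (305, 136), (308, 142), (311, 149), (314, 152), (317, 153), (320, 153), (323, 155), (326, 154), (329, 150)]
side top140 [(20, 56), (23, 54), (26, 54), (29, 63), (32, 72), (35, 75), (38, 75), (41, 80), (44, 79), (47, 62), (50, 55), (53, 65), (56, 72), (59, 74), (62, 76), (65, 77), (68, 77), (272, 79), (275, 78), (278, 77), (281, 77), (284, 78), (287, 78), (290, 79), (293, 81), (296, 103), (299, 141), (302, 160), (305, 162), (308, 162), (311, 161), (314, 161), (317, 160), (320, 161), (323, 161), (326, 161), (329, 160)]
35 [179, 175, 172, 169, 168, 153, 106, 94, 97, 124, 154]
41 [177, 173, 169, 168, 160, 113, 93, 96, 113, 147, 152]
44 [176, 172, 168, 167, 145, 98, 94, 98, 129, 150, 142]
47 [175, 170, 167, 164, 123, 93, 96, 106, 142, 152, 126]
50 [173, 169, 167, 154, 105, 93, 97, 124, 152, 149, 107]
103 [158, 159, 155, 141, 111, 90, 95, 88, 79, 82, 87]
```

```bash
python3 -c "
from plant import robot
print(robot.sign_off())"
```

```text
the job is handed in; nothing more can be done
None
```

I laid the whetstone flat on the bench, then flat in the top drawer, let go both times, pushed the drawer to its stop, and handed the job in at about 26 s; the result isn't known, the shut drawer was checked only by force and image measurement (within a few mm), the stone's final pose inside wasn't seen, and I viewed 11 pictures against the limit of 10.

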